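Find the warped brass plate by rocking it on the granite and reject it

ROBOT

A 6-joint arm with a two-finger parallel gripper is mounted at the origin on a cart in front of the work surface, level with it; the furniture and walls round the work are solid. World frame = base frame: x ahead of the robot, y to its left, z up, the work surface at z = 0. Lengths are in m, angles in rad, forces in N, time in s.
With the tool pointing down it reaches from about 0.35 to 0.975 m from the base axis. Payload 4.9 kg.
Tool frame: the origin (TCP) lies midway between the tips of the shut fingers; the grasp point (between the pads) lies 19 mm behind it; z points along the fingers, y is the line along which they close (so a half turn about z gives the same grasp; the last joint's range is limited). The gripper opens to 85 mm and grips with 20 to 120 N. Pads are 22 mm wide; open, the fingers measure 114 mm over their backs; the gripper's body (76 mm by 85 mm) begins 54 mm behind the grasp point. The pads swing forward as they close: fully open they stand 13 mm farther back than shut.
Start: joints at [-1.286, 0.053, 1.613, -0, 1.476, -0.119], TCP at [0.246, -0.575, 0.231] pointing down, gripper open.
Joint ranges: [-3.01, 3.01], [-1.01, 2.22], [0.06, 2.58], [-1.02, 4.17], [0.09, 2.62], [-3.14, 3.14]. Speed limits (rad/s): [2.57, 2.57, 3.14, 3.14, 3.14, 3.14].

INTERFACE

Orientations are given as a rotation vector (axis times angle).
In Python, from station import ctrl, optics, job gives the robot as it stands.
- The arm moves only by the shell command python3 -m jog 'ROWS' [OPENING] [FORCE]. ROWS is JSON, a list of rows, each a list of 2 entries, a list of its own where there are three numbers: the shift along the tool's x, y, z in m, then the turn, a rotation vector about the tool's x, y, z in rad. A call has 1 to 5 rows; each row is the pose to reach, as a shift and turn from the pose commanded when the call began, along the tool's axes at that moment; what a row does not reach only later rows make up. A row lasts 1/10 s, in which the tool goes at most 50 mm and 8.59 degrees, less where a joint would pass 70% of its speed; a pose out of reach is approached as far as the arm can. A call with a gripper value outside its range is refused whole. OPENING is the opening, from 0 (shut) to 1 (fully open), set as the call begins (- or left out, the last holds). The fingers move at their own pace and stop on an object; FORCE is the grip in N (left out, the last holds). Time passes only in rows, so rows that repeat a pose let the fingers close. It gives the time, the measured TCP pose, the force, the opening and the grip force at its end, in the units of the state.
- ctrl.get_obs(): the state, without advancing time (a new reading comes with each control period).
- optics.get_image(name): name is "side" or "top" or "wrist"; returns a dict with "image" (480x640x3 uint8, blue, green, red), "fx", "fy", "cx", "cy" (pixels), "D" ([k1, k2, p1, p2, k3] as OpenCV has them; the pictures are not rectified), "rvec" (rotation vector, rad) and "tvec" (3), from world to camera coordinates, as OpenCV has them; the wrist camera has in their place "mount" (4x4, takes a point from camera to tool coordinates, whose origin is the TCP and whose axes are the flange's). Camera axes: x right, y down, z forward; pixel columns grow to the right and rows downward; lengths in m; the calibration is good to about 2 mm. A picture is of the moment at which its call begins: read the wrist's pose just before it. There is no depth.
- job.finish_job(): hands the job in; it is judged then, once.
The state is a dict: "t": time; "q": joint angles; "dq": joint speeds; "effort": joint torques, N m; "tool_pos": TCP position; "tool_rot": TCP orientation; "contact_force": force on the tool from outside, world axes, zero at the start; "wrist_torque": the same for the moment, N m; "opening": finger opening in m; "grip_force": force on a finger pad.
Only numpy, scipy, OpenCV 4.12 (cv2) and the standard library are available. Lean on these libraries where they do the work, as an engineer would, in place of code of your own. Each camera call takes 0.05 s, during which the arm holds its last target. There are 200 camera calls.

TASK

One of the three brass base plates on the black granite surface plate is warped: press down gently on top of them, straight over one foot at a time, to find the one that rocks, and hold it rocked over for about a second with its short foot firmly (about 5 N) on the granite. Then set that plate gently down on its feet in the red reject tray, whose floor is flat as well, and press it there in the same way to confirm that it rocks, again holding it over for about a second. Leave the two true plates where they stand and the things around undisturbed, and never let a brass plate or the fingers press on the granite or the tray with more than 20 N.

Things in the scene. Friction and masses are not known exactly. Their poses are not given: they have to be found in the camera images.
- brass_a: brass base plate, one of three that look alike: 50 mm along its x, 72 mm along y, 11 mm high: a 7 mm slab with an 18 mm hole in the middle, on four round feet 4 mm high and 8 mm across, centred 20.5 mm (x) and 31.5 mm (y) from the middle, a small steel dot on top over each. Origin: centre of the underside at the level of the feet, z up. 0.14 to 0.26 kg. Names do not tell which is warped
- brass_b: another of the three, same sizes and origin as brass_a. In a true plate all four feet are equal: it stays put when pressed straight down over a foot. In the warped one the two feet on one diagonal are 2.6 mm short; left alone it stands level on the other two
- brass_c: another of the three, same sizes and origin as brass_a. When the warped plate is pressed over a short foot (under 1 N starts it) it tips about 0.07 rad until that foot meets the granite; let go, it drops back level or nearly so
- surface_plate: black granite surface plate, 250 mm along its x, 100 mm along its y, fixed on soft rubber feet (it sinks 1 mm per 6 N of load); origin: centre of its underside; its top lies 30 mm above the origin. The brass plates stand on it in a row along its x, 80 mm apart (centre to centre), their 50 mm width along the row
- reject_tray: open red tray, flat inside, outside 110 mm along its x, 100 mm along its y, walls 12 mm high and 4 mm thick, floor 4 mm thick, fixed on soft rubber feet (1 mm per 6 N); origin: centre of its underside. A brass plate fits in with its x along the tray's x
- the_hand_press: blue-black bench hand press with a red lever ball, fixed, about 120 mm square, up to 220 mm high; it stands just to the right (-y) of the granite plate: come in from above it; origin: about the middle of it, at bench level
- loupe: black eye loupe, 32 mm across, 28 mm high, a bystander; origin: centre of its underside
- dust_brush: dust brush with wooden handle, 105 mm long, 7 mm high, lying at the front of the bench, a bystander; origin: centre of its underside
- hinged_case: small clear case with a paper insert, 61 x 47 x 18 mm, a bystander; origin: centre of its underside
- loupe_case: oval black case, 44 x 54 x 20 mm, a bystander; origin: centre of its underside

How it is judged:
By the outcome, as a careful person would: the job done as asked, in the order asked, and still so for the second after the job is handed in, with the robot touching nothing.
It also fails if it takes over 72 s, if anything falls off the work surface, if the arm or the gripper's body presses on something with over 40 N, if the wrist force passes 120 N, or if a joint passes its speed limit or range.

## Working session

There is one attempt and no reset: what is moved stays moved. The work goes in short steps, Python scripts to look and compute and a shell command to move; the robot and the scene stay as the last step left them, time stands still between calls to the robot, and variables do not carry over. Pictures are saved under pics/ and viewed, at most 10 in all, crops included, and the job is handed in when it is done.

```bash
ls; mkdir -p pics
python3 - <<'E'
from station import ctrl, optics
import cv2, numpy as np, pickle
o=ctrl.get_obs(); print(o)
for n in ["top","side"]:
    d=optics.get_image(n); pickle.dump(d,open(f'pics/{n}.pkl','wb'))
    cv2.imwrite(f'pics/{n}0.png',d["image"]); print({k:v for k,v in d.items() if k!="image"})
E
```

```text
pics
{'t': 0.0, 'q': array([-1.28601742e+00,  5.33890067e-02,  1.61428839e+00, -1.21406588e-05,
        1.47597936e+00, -1.19008053e-01]), 'dq': array([-0.00032103, -0.00028193, -0.0003362 , -0.00095006, -0.00136717,
       -0.00082093]), 'effort': array([-3.87090504e-04, -3.93686986e+01, -3.70177853e+01, -2.86489876e-04,
        7.02702440e-03, -1.02645845e-05]), 'tool_pos': array([ 0.24538318, -0.57414548,  0.23004643]), 'tool_rot': array([-3.07576802e+00, -6.29556458e-01,  2.87160047e-04]), 'contact_force': array([-0.77640443, -1.00076202, -0.45698084]), 'wrist_torque': array([-0.00390081,  0.0103316 , -0.02768259]), 'grip_force': 0.0, 'opening': 0.08545102470252676}
{'fx': 572.4203929834526, 'fy': 572.4203929834526, 'cx': 327.7722508505455, 'cy': 246.44789252473194, 'D': array([-0.12393383,  0.        ,  0.        ,  0.        ,  0.        ]), 'rvec': array([ 2.17204494, -2.12827558,  0.15033575]), 'tvec': array([0.21873056, 0.51578361, 1.16642731])}
{'fx': 451.96582681020516, 'fy': 451.96582681020516, 'cx': 325.1270584439902, 'cy': 241.5584958688114, 'D': array([-0.02207707,  0.        ,  0.        ,  0.        ,  0.        ]), 'rvec': array([ 2.29232598, -0.16399365,  0.08204599]), 'tvec': array([-0.48896804,  0.26155757,  0.67234335])}
```

View pics/top0.png

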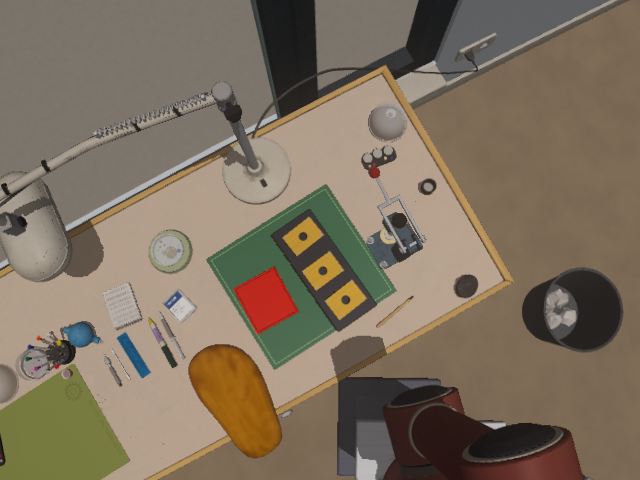

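View pics/side0.png

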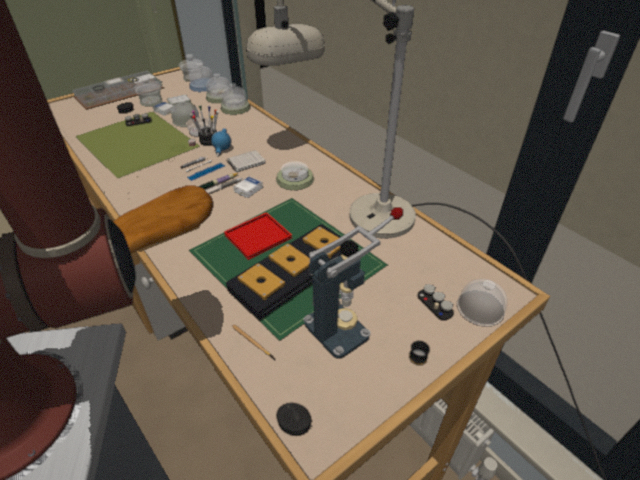

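The top view shows three brass plates at about (303,237), (323,271) and (346,300). The red tray is at (266,300), with the press to the right at (395,238). Next I'll convert these to world positions.

```bash
cat > h.py <<'E'
import cv2, numpy as np
from scipy.spatial.transform import Rotation as R
def cam(d, obs=None):
    K=np.array([[d["fx"],0,d["cx"]],[0,d["fy"],d["cy"]],[0,0,1]])
    if "rvec" in d:
        r=R.from_rotvec(d["rvec"]).as_matrix(); return K,d["D"],r.T,-r.T@d["tvec"]
    T=np.eye(4);T[:3,:3]=R.from_rotvec(obs["tool_rot"]).as_matrix();T[:3,3]=obs["tool_pos"]
    M=T@np.array(d["mount"]); return K,d["D"],M[:3,:3],M[:3,3]
def cast(d,px,z,obs=None):
    K,D,r,c=cam(d,obs)
    p=cv2.undistortPoints(np.array(px,float).reshape(-1,1,2),K,D)[:,0]
    v=np.c_[p,np.ones(len(p))]@r.T
    return c+v*((z-c[2])/v[:,2])[:,None]
def blobs(img,lo,hi,amin):
    m=cv2.inRange(cv2.cvtColor(img,cv2.COLOR_BGR2HSV),lo,hi)
    cs,_=cv2.findContours(m,cv2.RETR_EXTERNAL,cv2.CHAIN_APPROX_NONE)
    return [c[:,0,:] for c in cs if cv2.contourArea(c)>amin]
def rect(d,c,z,obs=None):
    P=cast(d,c,z,obs)[:,:2]
    (x,y),(w,h),a=cv2.minAreaRect((P*1000).astype(np.float32))
    if w<h: w,h,a=h,w,a+90   # a: direction of long side
    return np.round([x,y,w,h,(a+90)%180-90],1)
def tool(o):
    return np.array(o["tool_pos"]),R.from_rotvec(o["tool_rot"]).as_matrix()
E
python3 - <<'E'
from h import *; import pickle
for n,am in (("top",300),("side",300)):
    d=pickle.load(open(f'pics/{n}.pkl','rb'))
    for c in blobs(d["image"],(17,120,120),(28,255,255),am):
        print(n,"brass",c.mean(0),rect(d,c,.041))
    for c in blobs(d["image"],(0,200,120),(5,255,255),am): print(n,"red",c.mean(0),rect(d,c,.012))
E
```

```text
top brass [188.49411765 459.15882353] [ 66.8 504.6 193.8  11.8 -60.1]
top brass [306.5078125 395.3046875] [204.1 266.  141.9  11.8 -60.1]
top brass [237.13118812 395.53712871] [186.6 409.1 237.5 119.2  27.4]
top brass [345.27472527 299.28571429] [401.2 190.7  72.6  51.2 -50.9]
top brass [321.58 270.18] [460.2 239.1  72.5  51.  -51.9]
top brass [302.63333333 236.02222222] [531.9 282.1  72.4  50.4 -50.2]
top brass [154.22053232 188.4904943 ] [629.6 603.6 310.8  13.  -60. ]
top brass [410.90803383 191.84989429] [601.1 115.3 549.3 328.7  30. ]
top red [265.38095238 299.61904762] [398.2 358.8 108.9  99.3  30. ]
side brass [257.10900474 416.29383886] [372.5 -51.7 277.3  12.3 -59.9]
side brass [259.3877551 279.5      ] [401.7 189.6  73.5  51.5 -50.7]
side brass [447.89955357 365.02232143] [697.7 -31.3 533.2 154.3  46.2]
side brass [288.91111111 258.17777778] [460.8 238.3  73.4  51.9 -52.4]
side brass [319.41333333 237.45333333] [526.1 289.5  52.7  52.1 -50.6]
side red [257.11564626 233.97278912] [398.9 354.8 109.9  98.8  31.1]
```

```bash
cat >> h.py <<'E'
def go(o,xy,z,yaw=None):
    """shift (tool axes) and turn about tool z to reach pose with tool x at yaw (deg)"""
    p,r=tool(o); s=r.T@(np.array([*xy,z])-p); 
    out=[np.round(s,4)]
    if yaw is not None:
        a=np.radians(yaw); t=np.array([[np.cos(a),np.sin(a),0],[np.sin(a),-np.cos(a),0],[0,0,-1]]).T
        out.append(np.round(R.from_matrix(r.T@t).as_rotvec(),4))
    return out
E
python3 - <<'E'
from h import *; import pickle
from station import ctrl
t=pickle.load(open('pics/top.pkl','rb')); s=pickle.load(open('pics/side.pkl','rb'))
def tri(a,b):
    A=[];B=[]
    for d,px in((t,a),(s,b)):
        K,D,r,c=cam(d); v=cast(d,[px],0)[0]-c; v/=np.linalg.norm(v); M=np.eye(3)-np.outer(v,v); A.append(M);B.append(M@c)
    return np.linalg.solve(sum(A),sum(B))
print("ball",tri((375,172),(397,213)))
print("press top block?",tri((401,218),(330,262)))
print("press base corners z~.01",cast(t,[(424,241),(382,267),(368,238)],.01)); print("granite corners",cast(t,[(274,238),(306,208),(376,305),(338,331)],.03))
print("lamp arm",tri((225,90),(398,12)))
print("tray", cast(t,[(235,288),(271,267),(298,311),(265,334)],.012))
o=ctrl.get_obs(); p,r=tool(o)
print(r.round(3)); print(go(o,(.5,-.2),.28,60),go(o,(.47,.235),.28,129))
E
```

```text
ball [0.62830752 0.14499295 0.20528364]
press top block? [0.53168299 0.092331   0.16739537]
press base corners z~.01 [[0.53088629 0.02200583 0.01      ]
 [0.47281235 0.1124273  0.01      ]
 [0.53488648 0.1430574  0.01      ]]
granite corners [[0.527687   0.34327715 0.03      ]
 [0.59371886 0.27722983 0.03      ]
 [0.39083915 0.12618491 0.03      ]
 [0.33553513 0.20442379 0.03      ]]
lamp arm [0.67609409 0.38489614 0.43857856]
tray [[0.42122339 0.4246699  0.012     ]
 [0.46775776 0.34934941 0.012     ]
 [0.37560386 0.2892657  0.012     ]
 [0.32575005 0.35753501 0.012     ]]
[[ 0.92   0.393 -0.001]
 [ 0.393 -0.92   0.002]
 [ 0.    -0.002 -1.   ]]
[array([ 0.3812, -0.2441, -0.0493]), array([-0.0018, -0.0008, -0.6434])] [array([ 0.5245, -0.6559, -0.0485]), array([-1.1000e-03, -1.9000e-03, -1.8476e+00])]
```

```bash
python3 -m jog '[[[0.04,-0.024,-0.02],[0,0,-0.13]],[[0.08,-0.05,-0.04],[0,0,-0.26]],[[0.12,-0.075,-0.06],[0,0,-0.38]],[[0.155,-0.1,-0.07],[0,0,-0.5]],[[0.19,-0.122,-0.07],[0,0,-0.6]]]' 0 20
python3 - <<'E'
from h import *
from station import ctrl
o=ctrl.get_obs(); print(go(o,(.5,-.1),.3,85),go(o,(.47,.235),.3,129))
E
```

```text
t: 0.6
tool_pos: [0.3736, -0.3866, 0.3037]
tool_rot: [2.747, 1.516, 0.001]
contact_force: [0.9, -0.6, -0.3]
opening: 0.0123
grip_force: 0.0
[array([ 0.3099, -0.0459,  0.0031]), array([ 0.0033,  0.002 , -0.4751])] [array([ 0.5773, -0.2499,  0.0021]), array([ 0.0024,  0.0033, -1.243 ])]
```

```bash
python3 -m jog '[[[0.045,-0.0195,0],[0,0,-0.13]],[[0.09,-0.039,0],[0,0,-0.26]],[[0.135,-0.0585,0],[0,0,-0.39]],[[0.18,-0.078,0],[0,0,-0.52]],[[0.225,-0.0975,0],[0,0,-0.65]]]'
python3 - <<'E'
from h import *
from station import ctrl
o=ctrl.get_obs(); print(go(o,(.46,.235),.3,129))
E
```

```text
t: 1.1
tool_pos: [0.4106, -0.1437, 0.3008]
tool_rot: [-2.122, -2.317, -0.0]
contact_force: [1.2, 0.1, 0.2]
opening: 0.0002
grip_force: 0.0
[array([0.373 , 0.0824, 0.0009]), array([-0.000e+00, -3.000e-04, -5.929e-01])]
```

```bash
python3 -m jog '[[[0.045,0.01,0],[0,0,-0.12]],[[0.09,0.02,0],[0,0,-0.24]],[[0.135,0.03,0],[0,0,-0.36]],[[0.18,0.04,0],[0,0,-0.48]],[[0.225,0.05,0],[0,0,-0.593]]]'
python3 - <<'E'
from h import *
from station import ctrl
o=ctrl.get_obs(); print(go(o,(.46,.235),.3,129))
E
```

```text
t: 1.6
tool_pos: [0.4417, 0.0846, 0.301]
tool_rot: [1.352, 2.836, -0.0]
contact_force: [1.1, -0.5, -0.1]
opening: 0.0001
grip_force: 0.0
[array([0.1054, 0.1089, 0.001 ]), array([0.    , 0.0001, 0.0002])]
```

```bash
python3 -m jog '[[[0.04,0.04,0],[0,0,0]],[[0.075,0.075,0],[0,0,0]],[[0.105,0.109,0],[0,0,0]],[[0.105,0.109,0],[0,0,0]]]'
python3 - <<'E'
from h import *
from station import ctrl,optics
import pickle
o=ctrl.get_obs(); d=optics.get_image("wrist"); print(np.round(d["mount"],3)); pickle.dump((o,d),open('pics/w1.pkl','wb'))
cv2.imwrite('pics/w1.png',d["image"])
for c in blobs(d["image"],(17,100,80),(30,255,255),300): print("brass",c.mean(0),rect(d,c,.041,o))
for c in blobs(d["image"],(0,200,100),(5,255,255),300): print("red",c.mean(0),rect(d,c,.012,o))
E
```

```text
t: 2.0
tool_pos: [0.4607, 0.2373, 0.3]
tool_rot: [-1.349, -2.835, 0.0]
contact_force: [0.2, -0.6, -0.3]
opening: -0.0003
grip_force: 0.0
[[-0.001 -0.95  -0.311  0.08 ]
 [ 1.    -0.001 -0.    -0.001]
 [-0.    -0.311  0.95  -0.142]
 [ 0.     0.     0.     1.   ]]
brass [391.4573991  199.12556054] [533.3 279.4  73.7  51.6 -50.5]
brass [315.65198238 188.65198238] [461.5 236.4  73.6  50.9 -52. ]
brass [244.82142857 188.94642857] [402.4 188.   73.4  51.9 -50.9]
```

View pics/w1.png

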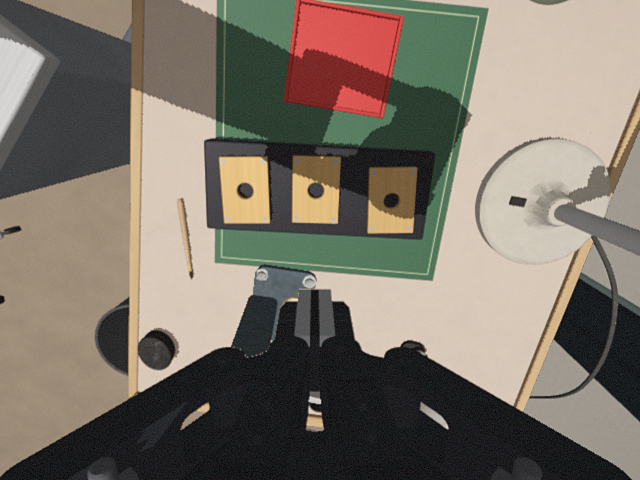

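The wrist view shows the plates at (245,190), (316,189) and (392,199), with the shut fingers at (315,290). Next is plate 1, the near-left foot (P1 B).

```bash
cat > feet.py <<'E'
from h import *
P={1:(.4018,.1894,-51),2:(.461,.2378,-52),3:(.5325,.281,-50.4)}
def foot(i,sx,sy):
    x,y,a=P[i]; a=np.radians(a+90); c,s=np.cos(a),np.sin(a)
    return x+c*.0205*sx-s*.0315*sy, y+s*.0205*sx+c*.0315*sy
E
python3 - <<'E'
from feet import *
from station import ctrl
o=ctrl.get_obs()
for i in (1,2,3):
  for sx in (-1,1): print(i,sx,np.round(foot(i,sx,1),4),go(o,foot(i,sx,1),.05,129)[0])
E
```

```text
1 -1 [0.366 0.201] [ 0.0328 -0.0946  0.2504]
1 1 [0.3979 0.2268] [ 0.0328 -0.0536  0.2503]
2 -1 [0.4255 0.25  ] [ 0.0335 -0.0176  0.2503]
2 1 [0.4578 0.2752] [0.0328 0.0234 0.2502]
3 -1 [0.4966 0.2922] [0.0215 0.0643 0.2501]
3 1 [0.5282 0.3183] [0.0219 0.1053 0.25  ]
```

```bash
python3 -m jog '[[[0.03,-0.017,0.04],[0,0,0]],[[0.0335,-0.0176,0.09],[0,0,0]],[[0.0335,-0.0176,0.14],[0,0,0]],[[0.0335,-0.0176,0.19],[0,0,0]],[[0.0335,-0.0176,0.235],[0,0,0]]]'; python3 -m jog '[[[0,0,0.010],[0,0,0]],[[0,0,0.015],[0,0,0]],[[0,0,0.015],[0,0,0]]]'
for i in 1 2 3; do python3 -m jog '[[[0,0,0.002],[0,0,0]],[[0,0,0.002],[0,0,0]],[[0,0,0.002],[0,0,0]]]' | egrep 'pos|force: \['; done
```

```text
t: 2.55
tool_pos: [0.4263, 0.2465, 0.0643]
tool_rot: [1.361, 2.831, -0.0]
contact_force: [1.6, -0.3, 0.3]
opening: 0.0002
grip_force: 0.0
t: 2.85
tool_pos: [0.4281, 0.2479, 0.053]
tool_rot: [1.359, 2.83, 0.003]
contact_force: [-0.3, 0.4, 0.8]
opening: 0.0002
grip_force: 0.0
tool_pos: [0.4279, 0.2483, 0.0509]
contact_force: [-0.2, -0.4, -0.9]
tool_pos: [0.4267, 0.2479, 0.0473]
contact_force: [-0.0, 0.6, -0.5]
tool_pos: [0.4266, 0.2478, 0.0451]
contact_force: [0.7, 0.2, -0.2]
```

```bash
for i in 1 2 3 4; do python3 -m jog '[[[0.0003,0,0.001],[0,0,0]],[[0.0003,0,0.001],[0,0,0]],[[0.0003,0,0.001],[0,0,0]]]' | egrep 'pos|force: \['; done
```

```text
tool_pos: [0.4266, 0.2481, 0.0443]
contact_force: [0.1, 0.9, -0.5]
tool_pos: [0.4264, 0.2484, 0.0433]
contact_force: [1.1, -0.0, -0.3]
tool_pos: [0.4265, 0.2486, 0.0426]
contact_force: [0.6, -0.4, 0.3]
tool_pos: [0.4265, 0.2487, 0.042]
contact_force: [-0.8, -2.5, 5.0]
```

```bash
python3 -m jog '[[[0,0,-0.006],[0,0,0]],[[0,0.041,-0.006],[0,0,0]],[[0,0.041,-0.002],[0,0,0]],[[0,0.041,-0.002],[0,0,0]]]'| egrep 'pos|force: \['; for i in 1 2 3; do python3 -m jog '[[[0,0,0.001],[0,0,0]],[[0,0,0.001],[0,0,0]],[[0,0,0.001],[0,0,0]]]' | egrep 'pos|force: \['; done
```

```text
tool_pos: [0.4577, 0.2746, 0.0426]
contact_force: [0.0, 0.7, 0.1]
tool_pos: [0.4576, 0.2742, 0.0424]
contact_force: [0.5, -0.6, 1.0]
tool_pos: [0.4579, 0.2744, 0.0414]
contact_force: [-0.3, -0.7, 0.5]
tool_pos: [0.4581, 0.2745, 0.0406]
contact_force: [-1.8, 0.4, 2.8]
```

```bash
for i in 1; do python3 -m jog '[[[0,0,0.0005],[0,0,0]],[[0,0,0.0005],[0,0,0]],[[0,0,0.0005],[0,0,0]],[[0,0,0.0005],[0,0,0]]]' | egrep 'pos|force: \['; done
python3 - <<'E'
from h import *
from station import ctrl,optics
import pickle
o=ctrl.get_obs(); print(o["contact_force"],o["wrist_torque"]);d=optics.get_image("wrist"); pickle.dump((o,d),open('pics/w2.pkl','wb'))
cv2.imwrite('pics/w2.png',d["image"])
E
```

```text
tool_pos: [0.4581, 0.2745, 0.0401]
contact_force: [-1.8, -0.8, 4.7]
[-1.81546445 -0.77447562  4.70987615] [-0.15864233  0.31794238 -0.01325108]
```

View pics/w2.png

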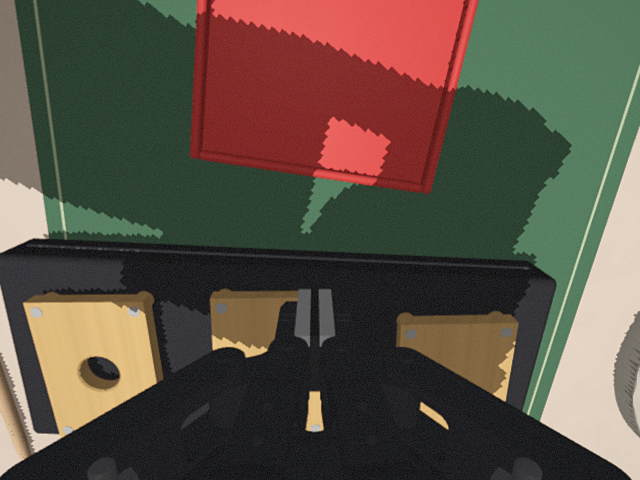

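The fingers are at (315,300) on plate 2's right-hand foot, with plate 2's other dot at (221,308). The contact height there is about 1.9 mm lower than on its neighbour, so it looks rocked. I'll press a little harder, hold it, and compare side views.

```bash
cat > snap.py <<'E'
import sys,cv2,numpy as np
from station import ctrl,optics
o=ctrl.get_obs(); print(o["t"],np.round(o["tool_pos"],4),np.round(o["contact_force"],1))
for n in ("side","top"): cv2.imwrite(f'pics/{n}_{sys.argv[1]}.png',optics.get_image(n)["image"])
E
cat > dif.py <<'E'
import sys,cv2,numpy as np
# shift (px) of image b vs a in a patch: dense flow means of patch
n,a,b,x,y,r=sys.argv[1],sys.argv[2],sys.argv[3],*map(int,sys.argv[4:])
A,B=[cv2.imread(f'pics/{n}_{k}.png',0)[y-r:y+r,x-r:x+r].astype(np.float32) for k in (a,b)]
print("mean abs diff",np.abs(A-B).mean(), "shift",cv2.phaseCorrelate(A,B))
E
python3 -m jog '[[[0,0,0.0005],[0,0,0]],[[0,0,0.0008],[0,0,0]],[[0,0,0.0008],[0,0,0]],[[0,0,0.0008],[0,0,0]],[[0,0,0.0008],[0,0,0]]]' | egrep 'pos|force: \['
python3 -m jog '[[[0,0,0.0002],[0,0,0]],[[0,0,0.0002],[0,0,0]],[[0,0,0.0002],[0,0,0]],[[0,0,0.0002],[0,0,0]],[[0,0,0.0002],[0,0,0]]]' | egrep 'pos|force: \['
python3 snap.py pressed
```

```text
tool_pos: [0.4582, 0.2746, 0.0396]
contact_force: [-3.0, -1.9, 7.0]
tool_pos: [0.4582, 0.2746, 0.0395]
contact_force: [-2.7, -1.1, 7.3]
7.7 [0.4582 0.2746 0.0395] [-2.7 -1.1  7.3]
```

```bash
python3 -m jog '[[[0,0,0.0002],[0,0,0]],[[0,0,0.0002],[0,0,0]],[[0,0,0.0002],[0,0,0]],[[0,0,0.0002],[0,0,0]],[[0,0,0.0002],[0,0,0]]]' | egrep 'pos|force: \['
python3 -m jog '[[[0,0,0],[0,0,0]],[[0,0,0],[0,0,0]],[[0,0,0],[0,0,0]],[[0,0,0],[0,0,0]],[[0,0,0],[0,0,0]]]' | egrep 'pos|force: \['
python3 -m jog '[[[0,0,-0.002],[0,0,0]],[[0,0,-0.004],[0,0,0]],[[0,0,-0.004],[0,0,0]],[[0,0,-0.004],[0,0,0]]]' | egrep 'pos|force: \['
python3 snap.py up; python3 dif.py side pressed up 283 258 8;python3 dif.py side pressed up 259 279 8;python3 dif.py top pressed up 325 272 9
python3 - <<'E'
import cv2,numpy as np
a,b=[cv2.imread(f'pics/side_{k}.png')[220:300,220:370] for k in("pressed","up")]
cv2.imwrite('pics/cmp.png',cv2.resize(np.vstack([a,b]),None,fx=4,fy=3.7,interpolation=cv2.INTER_CUBIC))
E
```

```text
tool_pos: [0.4582, 0.2746, 0.0394]
contact_force: [-3.9, -0.8, 7.8]
tool_pos: [0.4582, 0.2746, 0.0394]
contact_force: [-3.7, -1.1, 8.8]
tool_pos: [0.4579, 0.2744, 0.0422]
contact_force: [-0.2, -0.1, 0.1]
9.2 [0.4579 0.2744 0.0422] [-0.2 -0.1  0.1]
mean abs diff 5.6796875 shift ((-0.15456769220920386, -0.45856174786078796), 0.9284328212961555)
mean abs diff 4.9375 shift ((-0.07757564057013688, -0.41697541117863146), 1.0461957417428493)
mean abs diff 3.743827 shift ((0.015737825799096328, -0.02007841013033307), 0.9652271938544733)
```

View pics/cmp.png

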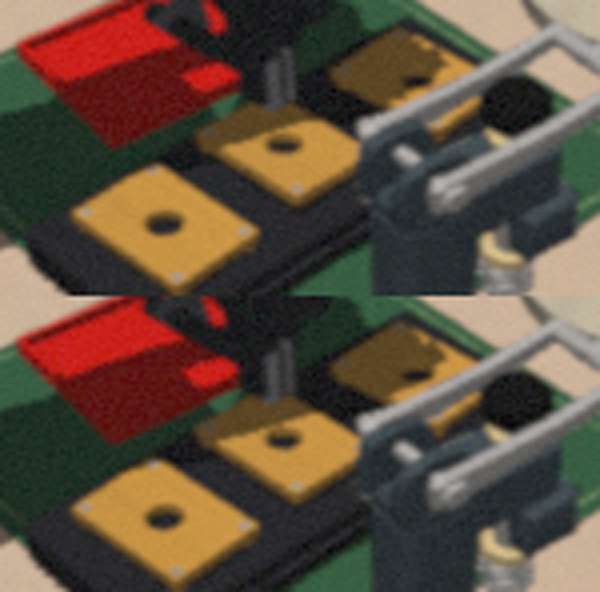

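```bash
for p in "294 271" "264 295"  "240 276" "268 253" "282 264"; do python3 dif.py side pressed up $p 7; done; python3 dif.py side up up 294 271 7
python3 - <<'E'
from feet import *
import pickle
s=pickle.load(open('pics/side.pkl','rb')); K,D,r,c=cam(s)
for i in (1,2):
  for sx in(-1,1):
    for sy in (-1,1): print(i,sx,sy,cv2.projectPoints(np.array([[*foot(i,sx,sy),.041]]),s["rvec"],s["tvec"],K,D)[0].ravel().round(1))
E
```

```text
mean abs diff 4.622449 shift ((0.30409186618859607, 0.7419970283032571), 1.0108139419555664)
mean abs diff 5.321429 shift ((0.534511230485939, 0.07060018057385342), 0.9914461538526746)
mean abs diff 5.397959 shift ((0.3623171433552681, -0.07517902506210117), 0.9898675847053527)
mean abs diff 4.3010206 shift ((0.18791174006714417, 0.5544805582619805), 0.9990841600630018)
mean abs diff 6.4744897 shift ((0.5733937572801517, 0.4173198556421802), 1.081810860104031)
mean abs diff 0.0 shift ((0.5, 0.5), 1.0)
1 -1 -1 [263.6 294.2]
1 -1 1 [240.9 276.8]
1 1 -1 [280.5 281.9]
1 1 1 [257.7 265.4]
2 -1 -1 [293.9 271.8]
2 -1 1 [271.6 255.7]
2 1 -1 [309.4 260.8]
2 1 1 [287.1 245.5]
```

Pressing rocked plate 2: its opposite corner rises relative to the granite, and the contact height is about 1.9 mm lower. Plate 2 is the warped one, so I'll rise, open the fingers and grasp it across its 50 mm width.

```bash
python3 -m jog '[[[-0.01,0,-0.03],[0,0,0]],[[-0.02,-0.01,-0.075],[0,0,0]],[[-0.0325,-0.021,-0.1],[0,0,0]],[[-0.0325,-0.021,-0.1],[0,0,0]],[[-0.0325,-0.021,-0.1],[0,0,0]]]' 0.73 30
python3 - <<'E'
from h import *
from station import ctrl,optics
o=ctrl.get_obs(); d=optics.get_image("wrist")
cv2.imwrite('pics/w3.png',d["image"])
for c in blobs(d["image"],(17,100,70),(30,255,255),300): print("brass",c.mean(0),c.max(0),rect(d,c,.042,o))
for n in ("top","side"):
  d2=optics.get_image(n)
  for c in blobs(d2["image"],(17,120,120),(28,255,255),300):
    r_=rect(d2,c,.042)
    if r_[2]<80: print(n,r_)
K,D,r,c=cam(d,o)
print(go(o,(.461,.2378),.06,128))
E
```

```text
t: 9.8
tool_pos: [0.4622, 0.2359, 0.1428]
tool_rot: [1.36, 2.831, 0.001]
contact_force: [-0.7, 0.6, -0.4]
opening: 0.0622
grip_force: 0.0
brass [434.42016807 242.7394958 ] [478 295] [531.9 280.   74.7  52.1 -50. ]
brass [203.60955056 229.29213483] [244 282] [402.1 189.   73.6  51.9 -51. ]
brass [315.36931818 228.47727273] [355 282] [461.1 237.1  73.9  51.  -52.7]
top [401.3 190.1  71.3  50.6 -50.4]
side [402.  188.6  73.7  52.4 -51.1]
[array([0.0022, 0.0002, 0.0828]), array([0.001 , 0.0002, 0.0121])]
```

View pics/w3.png

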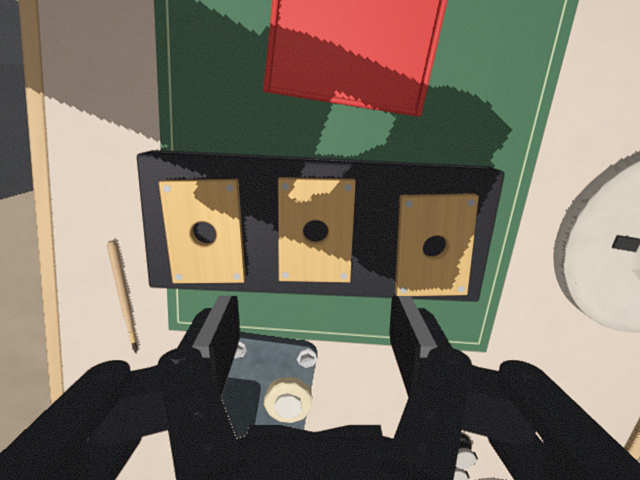

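Plate 2 is at (315,228) with the open fingers' tips at about (238,297) and (392,297). I'll use those to work out how far back the tips sit at this opening.

Run:
```python
from h import *
from station import ctrl,optics
o=ctrl.get_obs(); d=optics.get_image("wrist"); M=np.array(d["mount"])
K=np.array([[d["fx"],0,d["cx"]],[0,d["fy"],d["cy"]],[0,0,1]])
for px,y in (((237.5,297),-.0311),((391.5,297),.0311)):
    u=cv2.undistortPoints(np.array([[px]],float),K,d["D"])[0,0]; v=M[:3,:3]@[*u,1]; print((M[:3,3]+v*((y-M[1,3])/v[1])).round(4))
print(go(o,(.461,.2374),.06,127.5))
```

```text
[ 0.0102 -0.0311 -0.0097]
[ 0.0061  0.0311 -0.0021]
[array([0.0009, 0.0014, 0.0805]), array([-0.0032, -0.0012,  0.0219])]
```

```bash
python3 -m jog '[[[0.001,0.0014,0.04],[0,0,0.022]],[[0.001,0.0014,0.08],[0,0,0.022]],[[0.001,0.0014,0.098],[0,0,0.022]],[[0.001,0.0014,0.1],[0,0,0.022]],[[0.001,0.0014,0.1],[0,0,0.022]]]' - 30
python3 - <<'E'
from h import *
from station import ctrl
o=ctrl.get_obs(); print(o["tool_pos"].round(4),o["contact_force"].round(1),go(o,(.461,.2374),.031,127.5))
E
```

```text
t: 10.5
tool_pos: [0.4618, 0.2377, 0.0417]
tool_rot: [-1.389, -2.816, 0.002]
contact_force: [0.8, -0.4, -0.2]
opening: 0.0623
grip_force: 0.0
[0.4618 0.2377 0.0417] [ 0.8 -0.4 -0.2] [array([ 0.0003, -0.0007,  0.0107]), array([-0.002 , -0.0007, -0.0001])]
```

```bash
python3 -m jog '[[[0.0003,-0.0007,0.005],[0,0,0]],[[0.0003,-0.0007,0.009],[0,0,0]],[[0.0003,-0.0007,0.0105],[0,0,0]],[[0.0003,-0.0007,0.0105],[0,0,0]]]' |egrep 'pos|force: \['; python3 -m jog '[[[0,0,0],[0,0,0]],[[0,0,0],[0,0,0]],[[0,0,0],[0,0,0]],[[0,0,0],[0,0,0]],[[0,0,0],[0,0,0]]]' 0.45 30
```

```text
tool_pos: [0.4618, 0.2375, 0.0324]
contact_force: [-1.0, 0.0, -0.6]
t: 11.4
tool_pos: [0.462, 0.2376, 0.0324]
tool_rot: [1.39, 2.817, 0.001]
contact_force: [0.2, 0.6, 1.8]
opening: 0.0486
grip_force: 34.3
```

```bash
python3 -m jog '[[[0,0,-0.005],[0,0,0]],[[0,0,-0.025],[0,0,0]],[[0,0,-0.06],[0,0,0]],[[0,0,-0.06],[0,0,0]]]'
python3 - <<'E'
from h import *
from station import ctrl,optics
o=ctrl.get_obs(); d=optics.get_image("wrist"); cv2.imwrite('pics/w4.png',d["image"])
for c in blobs(d["image"],(0,180,60),(6,255,255),2000): print("red",c.min(0),c.max(0),rect(d,c,.012,o))
for n in("top","side"):
  d2=optics.get_image(n)
  for c in blobs(d2["image"],(0,180,60),(6,255,255),300): print(n,c.min(0),c.max(0),rect(d2,c,.012))
E
```

```text
t: 11.8
tool_pos: [0.4647, 0.2385, 0.0969]
tool_rot: [1.387, 2.812, 0.01]
contact_force: [1.4, 0.3, -0.9]
opening: 0.0485
grip_force: 34.0
top [234 267] [297 333] [397.8 358.8 109.6  99.3  30. ]
side [225 218] [274 259] [385.2 342.9 107.8  79.5 -60.4]
```

View pics/w4.png

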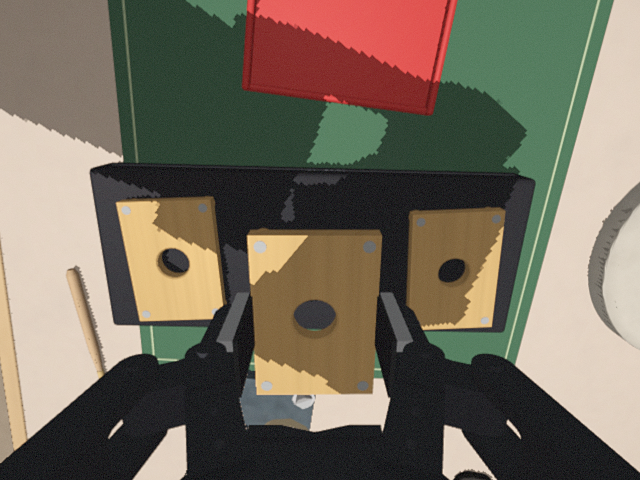

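Plate 2 hangs level between the fingers, centred at (315,312), and the tray is ahead at about (345,60). I'll carry it over the tray.

Run:
```python
from h import *
from station import ctrl
print(go(ctrl.get_obs(),(.3985,.357),.06,120.5))
```

```text
[array([0.1331, 0.0233, 0.0313]), array([-0.0013, -0.0003,  0.1217])]
```

```bash
python3 -m jog '[[[0.03,0.005,0],[0,0,0.03]],[[0.065,0.011,0],[0,0,0.06]],[[0.1,0.018,0],[0,0,0.09]],[[0.133,0.0233,0.015],[0,0,0.122]],[[0.133,0.0233,0.031],[0,0,0.122]]]' ; python3 -m jog '[[[0,0,0.01],[0,0,0]],[[0,0,0.01],[0,0,0]],[[0,0,0.01],[0,0,0]]]'|grep pos
python3 - <<'E'
from h import *
from station import ctrl,optics
o=ctrl.get_obs(); print(go(o,(.3985,.357),.01,120.5),o["contact_force"]); d=optics.get_image("wrist"); cv2.imwrite('pics/w5.png',d["image"])
E
```

```text
t: 12.45
tool_pos: [0.3967, 0.3593, 0.0593]
tool_rot: [-1.554, -2.728, 0.002]
contact_force: [-0.1, -0.6, -1.5]
opening: 0.049
grip_force: 34.0
tool_pos: [0.3991, 0.3564, 0.0504]
[array([ 0.0009, -0.0002,  0.0404]), array([-0.0016,  0.0002, -0.0013])] [ 0.04701967  0.33062    -1.64506344]
```

View pics/w5.png

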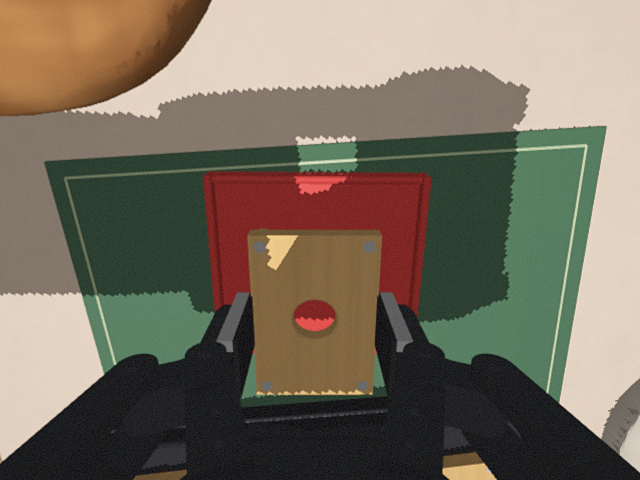

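The plate is aligned and centred sideways over the tray, whose far wall runs along row 174. A quick check lengthwise before lowering.

Run:
```python
from h import *
from station import ctrl,optics
o=ctrl.get_obs(); d=optics.get_image("wrist"); p,r=tool(o)
P=cast(d,[(205,174),(430,175)],.012,o); print(P.round(4)); print(((P-p)@r).round(4))
```

```text
[[0.3279 0.3732 0.012 ]
 [0.4219 0.4277 0.012 ]]
[[ 0.0506 -0.0536  0.0392]
 [ 0.05    0.055   0.0392]]
```

```bash
python3 -m jog '[[[0,0,0.015],[0,0,0]],[[0,0,0.03],[0,0,0]],[[0,0,0.038],[0,0,0]],[[0,0,0.040],[0,0,0]],[[0,0,0.040],[0,0,0]]]' |egrep 'pos|force: \['; for i in 1 2 3; do python3 -m jog '[[[0,0,0.0005],[0,0,0]],[[0,0,0.001],[0,0,0]],[[0,0,0.001],[0,0,0]]]' |egrep 'pos|force: \['; done
```

```text
tool_pos: [0.3988, 0.3568, 0.0102]
contact_force: [-0.2, 0.2, -0.8]
tool_pos: [0.3996, 0.3574, 0.0106]
contact_force: [0.1, -0.5, -1.2]
tool_pos: [0.3992, 0.3572, 0.0091]
contact_force: [-0.4, -1.1, -1.7]
tool_pos: [0.3992, 0.3571, 0.008]
contact_force: [0.6, -1.5, -1.6]
```

```bash
for i in 1 2 ; do python3 -m jog '[[[0,0,0.0004],[0,0,0]],[[0,0,0.0007],[0,0,0]],[[0,0,0.0007],[0,0,0]]]' |egrep 'pos|force: \['; done
```

```text
tool_pos: [0.3992, 0.3571, 0.0073]
contact_force: [-0.2, -0.2, -1.6]
tool_pos: [0.3993, 0.3572, 0.0067]
contact_force: [-0.5, 0.2, -1.5]
```

```bash
for i in 1 2 ; do python3 -m jog '[[[0,0,0.0003],[0,0,0]],[[0,0,0.0005],[0,0,0]],[[0,0,0.0005],[0,0,0]]]' |egrep 'pos|force: \['; done
```

```text
tool_pos: [0.3993, 0.3572, 0.0064]
contact_force: [-1.3, 0.2, 0.7]
tool_pos: [0.3994, 0.3572, 0.006]
contact_force: [-2.3, -1.1, 3.8]
```

```bash
python3 -m jog '[[[0,0,-0.0005],[0,0,0]],[[0,0,-0.0006],[0,0,0]],[[0,0,-0.0006],[0,0,0]]]' |egrep 'pos|force: \['; python3 -m jog '[[[0,0,0],[0,0,0]],[[0,0,0],[0,0,0]],[[0,0,0],[0,0,0]],[[0,0,0],[0,0,0]]]' 0.70 |egrep 'open|pos|force: \['; python3 -m jog '[[[0,0,-0.02],[0,0,0]],[[0,0,-0.06],[0,0,0]],[[0,0,-0.1],[0,0,0]],[[0,0,-0.1],[0,0,0]]]' |egrep 'pos|force: \['
python3 - <<'E'
from h import *
from station import ctrl,optics
o=ctrl.get_obs(); d=optics.get_image("wrist"); cv2.imwrite('pics/w6.png',d["image"]);p,r=tool(o)
for c in blobs(d["image"],(17,80,50),(30,255,255),500): print("brass",c.mean(0),rect(d,c,.015,o))
d=optics.get_image("side")
for c in blobs(d["image"],(17,80,50),(30,255,255),200): print("side",c.mean(0),rect(d,c,.015,o))
E
```

```text
tool_pos: [0.3993, 0.3572, 0.0063]
contact_force: [-1.2, 0.1, 1.7]
tool_pos: [0.3993, 0.3572, 0.0062]
contact_force: [-1.0, 0.2, 0.6]
opening: 0.0601
tool_pos: [0.4031, 0.3599, 0.1134]
contact_force: [0.8, 0.1, 0.6]
brass [168.47863248 452.57264957] [396.6 134.6  53.4  14.6 -55. ]
brass [386.89189189 404.16216216] [528.6 265.7  59.7  23.9 -51. ]
brass [ 21.28131868 311.83076923] [258.6 192.2 154.5  11.3 -60.2]
brass [305.37643678 233.04597701] [398.7 356.3  72.6  49.6 -59.5]
side [429.93488372 465.84186047] [ 611.2 -169.4   64.7   26.1   37.6]
side [261.1965812 281.1965812] [401.2 212.4  85.5  60.4 -51.2]
side [219.29979253 367.04771784] [295.2  84.3 574.   34.8 -58.6]
side [455.7607602  374.95081051] [721.4   4.  584.6 217.3  52.4]
side [319.0125 237.925 ] [527.3 319.2  63.6  56.8  38.5]
side [257.20731707 233.04878049] [398.5 355.   76.2  49.8 -60. ]
side [ 37.13953488 244.        ] [-59.2 360.6 151.2 125.7 -62.4]
side [ 15.         170.77319588] [-208.5  668.6  234.5   85.7  -80.3]
side [ 65.9712766  178.18617021] [-115.   752.2  831.   165.3  -68.3]
```

View pics/w6.png

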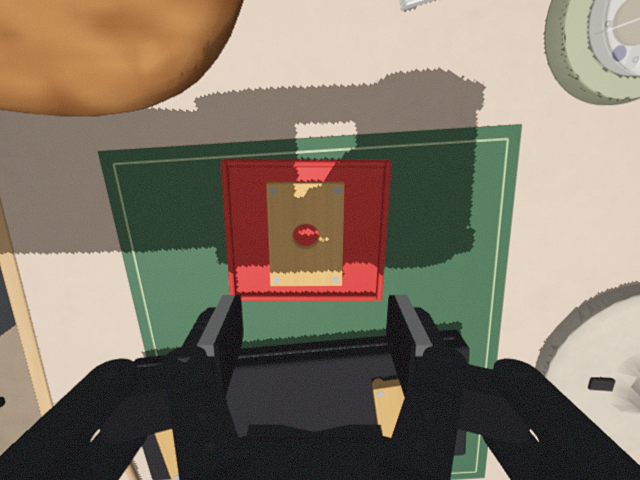

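The plate stands squarely in the tray, centred at (305,235). Next I'll close the fingers and go above the same short foot (+x,+y).

```bash
python3 -m jog '[[[0,0,0],[0,0,0]],[[0,0,0],[0,0,0]]]' 0 20 | grep open
python3 - <<'E'
from h import *
from station import ctrl
o=ctrl.get_obs();print(o["tool_pos"],o["opening"],go(o,(.4007,.394),.025,120.5))
E
```

```text
opening: 0.0316
[0.39814848 0.3564369  0.1043035 ] 0.031647842674161854 [array([0.0311, 0.0215, 0.0792]), array([-0.0035,  0.0002, -0.0003])]
```

```bash
python3 -m jog '[[[0.0311,0.0215,0.01],[0,0,0]],[[0.0311,0.0215,0.04],[0,0,0]],[[0.0311,0.0215,0.07],[0,0,0]],[[0.0311,0.0215,0.079],[0,0,0]],[[0.0311,0.0215,0.079],[0,0,0]]]'; python3 -m jog '[[[0,0,0.003],[0,0,0]],[[0,0,0.004],[0,0,0]],[[0,0,0.004],[0,0,0]],[[0,0,0.004],[0,0,0]]]' |egrep 'pos|force: \['
```

```text
t: 17.35
tool_pos: [0.4002, 0.3934, 0.0245]
tool_rot: [-1.558, -2.725, 0.009]
contact_force: [-0.4, -0.6, -0.0]
opening: 0.0002
grip_force: 0.0
tool_pos: [0.4026, 0.3953, 0.0244]
contact_force: [0.3, -0.2, 0.1]
```

```bash
for i in 1 2 3; do python3 -m jog '[[[0,0,0.001],[0,0,0]],[[0,0,0.0015],[0,0,0]],[[0,0,0.0015],[0,0,0]]]' |egrep 'pos|force: \['; done
```

```text
tool_pos: [0.402, 0.3949, 0.0218]
contact_force: [0.9, 0.1, 0.0]
tool_pos: [0.4019, 0.3948, 0.0201]
contact_force: [-0.0, -0.1, -0.5]
tool_pos: [0.402, 0.3948, 0.0186]
contact_force: [-0.4, -0.0, -0.2]
```

```bash
python3 -m jog '[[[0,-0.0015,0],[0,0,0]],[[0,-0.0015,0.001],[0,0,0]],[[0,-0.0015,0.001],[0,0,0]]]' |egrep 'pos|force: \['; for i in 1 2 3 4; do python3 -m jog '[[[0,0,0.0005],[0,0,0]],[[0,0,0.001],[0,0,0]],[[0,0,0.001],[0,0,0]]]' |egrep 'pos|force: \['; done
```

```text
tool_pos: [0.4006, 0.394, 0.0176]
contact_force: [-0.9, -0.0, 0.2]
tool_pos: [0.4007, 0.3941, 0.0167]
contact_force: [0.4, -0.4, 1.0]
tool_pos: [0.4008, 0.3942, 0.0158]
contact_force: [-0.1, 0.2, 0.3]
tool_pos: [0.4008, 0.3942, 0.0149]
contact_force: [-0.5, 0.5, 0.8]
tool_pos: [0.4009, 0.3943, 0.0142]
contact_force: [-0.3, 0.1, 3.5]
```

As predicted: contact at about 0.0167, then about 2 mm of give at under 1 N, then a firm stop. Now pressing to about 8 N and holding.

```bash
python3 -m jog '[[[0,0,0.0005],[0,0,0]],[[0,0,0.001],[0,0,0]],[[0,0,0.001],[0,0,0]]]' |egrep 'pos|force: \['; python3 -m jog '[[[0,0,0.0003],[0,0,0]],[[0,0,0.0003],[0,0,0]],[[0,0,0.0003],[0,0,0]],[[0,0,0.0003],[0,0,0]],[[0,0,0.0003],[0,0,0]]]' |egrep 'pos|force: \['
```

```text
tool_pos: [0.401, 0.3944, 0.0135]
contact_force: [-1.4, -0.9, 6.3]
tool_pos: [0.401, 0.3944, 0.0134]
contact_force: [-1.7, -1.1, 7.7]
```

```bash
for i in 1 2; do python3 -m jog '[[[0,0,0.0001],[0,0,0]],[[0,0,0.0001],[0,0,0]],[[0,0,0.0001],[0,0,0]],[[0,0,0.0001],[0,0,0]],[[0,0,0.0001],[0,0,0]]]' |egrep 'pos|force: \['; done;  python3 -m jog '[[[0,0,-0.001],[0,0,0]],[[0,0,-0.003],[0,0,0]],[[0,0,-0.006],[0,0,0]],[[0,0,-0.02],[0,0,0]],[[0,0,-0.06],[0,0,0]]]' |egrep 'pos|force: \['; python3 -m jog '[[[0,0,-0.04],[0,0,0]],[[0,0,-0.08],[0,0,0]],[[0,0,-0.1],[0,0,0]],[[0,0,-0.1],[0,0,0]],[[0,0,-0.1],[0,0,0]]]'
python3 - <<'E'
from h import *
from station import ctrl,optics
o=ctrl.get_obs(); d=optics.get_image("wrist"); cv2.imwrite('pics/w7.png',d["image"])
for c in blobs(d["image"],(17,80,50),(30,255,255),500): print("tray",rect(d,c,.015,o),"granite",rect(d,c,.042,o))
E
```

```text
tool_pos: [0.401, 0.3944, 0.0133]
contact_force: [-2.7, -1.5, 7.4]
tool_pos: [0.401, 0.3944, 0.0133]
contact_force: [-2.6, -1.2, 8.2]
tool_pos: [0.3977, 0.3917, 0.0688]
contact_force: [0.0, -0.2, 0.1]
t: 22.95
tool_pos: [0.4006, 0.394, 0.1726]
tool_rot: [1.559, 2.727, 0.001]
contact_force: [0.8, -0.8, -1.3]
opening: 0.0005
grip_force: 0.0
tray [266.5 174.3 195.4  11.6 -60.1] granite [274.9 200.2 177.8  10.5 -60.1]
tray [398.5 356.8  73.2  49.8 -59.6] granite [395.  366.2  66.6  45.4 -59.6]
```

View pics/w7.png

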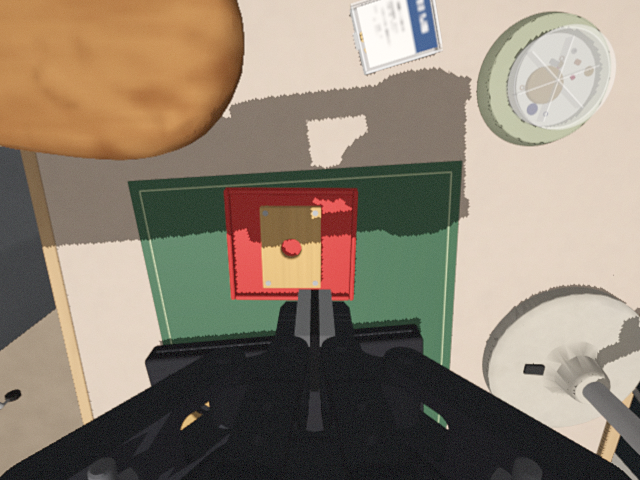

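The plate sits level in the tray, centred at (291,248), and the robot is clear of everything.

```bash
python3 -c "
from station import job
print(job.finish_job())"
```

```text
the job is handed in; nothing more can be done
None
```

The middle plate was the warped one: I held it rocked on the granite, set it down in the red tray, confirmed there that it rocks, and handed the job in at about 23 s; I didn't press the two outer plates, as the middle one had already shown itself.

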